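# Raise the aperture post to the lens's height and hold it for clamping

### The arm

A 6-joint arm with a two-finger parallel gripper is mounted at the origin on a cart in front of the work surface, level with it; the furniture and walls round the work are solid. World frame = base frame: x ahead of the robot, y to its left, z up, the work surface at z = 0. Lengths are in m, angles in degrees, forces in N, time in s.
With the tool pointing down it reaches from about 0.275 to 0.825 m from the base axis. Payload 4.9 kg.
Tool frame: the origin (TCP) lies at the very end of the fingers, on their centre line; the grasp point (between the pads) lies 19 mm behind it (tcp_to_grasp is the distance from the TCP to the grasp point, in m); z points along the fingers, y is the direction in which the jaws open and shut (so a half turn about z gives the same grasp; the last joint's range is limited). The gripper opens to 85 mm and grips with 20 to 120 N. Pads are 22 mm wide; open, the fingers measure 114 mm over their backs; the gripper's body (76 mm by 85 mm) begins 54 mm behind the grasp point. The pads swing forward as they close: fully open they stand 13 mm farther back than shut.
Start: joints at [66.165, 18.69, -11.035, 60.275, 0, 82.311], TCP at [0.153, 0.528, 0.231] pointing down, gripper open.
Joint ranges: [-152.03, 152.03], [-55.5, 102.48], [-74.3, 77.21], [-110.64, 120.58], [-84.22, 78.4], [-180, 180]. Speed limits (degrees/s): [147.25, 147.25, 180, 180, 180, 180].

### API

Orientations are given as [roll, pitch, yaw] about the fixed x, y, z axes, in that order (R = Rz(yaw) Ry(pitch) Rx(roll)).
In Python, from rig import get_state, capture, sign_off, tcp_to_grasp gives the robot as it stands.
- The arm moves only by the tool jog_arm, never from a script. Its argument "moves" is a list of rows, each a list of 6 numbers: the shift along the tool's x, y, z in mm, then the turn, a rotation vector about the tool's x, y, z in degrees. In form: [[tx, ty, tz, rx, ry, rz], ...]. A call has exactly 8 rows; each row shifts and turns the commanded pose from where the row before left it, along the tool's axes as they then stand; what a row does not reach is not made up. A row lasts 1/10 s, in which the tool goes at most 50 mm and 8.59 degrees, less where a joint would pass 70% of its speed; a pose out of reach is approached as far as the arm can. A call with a gripper value outside its range is refused whole. "jaw" is the closure, from 0 (fully open) to 1 (shut), set as the call begins (left out, the last holds). The fingers move at their own pace and stop on an object; "force" is the grip in N (left out, the last holds). Time passes only in rows, so rows that do not move let the fingers close, or fill a call up. It gives the time, the measured TCP pose, the force and the opening at its end, in the units of the state.
- get_state(): the state, without advancing time (a new reading comes with each control period).
- capture(name): name is "scene" or "top" or "wrist"; returns a dict with "pixels" (420x560x3 uint8, blue, green, red), "z_map" (420x560 float32, m along the optical axis (not along the pixel's ray), 0 where there is no reading), "K" (3x3 intrinsics, pixels), "R" (3x3) and "t" (3): a world point X has camera coordinates R X + t; the wrist camera has in their place "T_tool_cam" (4x4, takes a point from camera to tool coordinates, whose origin is the TCP and whose axes are the flange's). Camera axes: x right, y down, z forward; pixel columns grow to the right and rows downward; lengths in m; the calibration is good to about 2 mm. A picture is of the moment at which its call begins: read the wrist's pose just before it.
- sign_off(): hands the job in, once; it reports no verdict.
The state is a dict: "t": time; "joint_pos": joint angles; "qd": joint speeds; "tau": joint torques, N m; "tcp_pos": TCP position; "eef_rot": TCP orientation; "force": force on the tool from outside, world axes, zero at the start; "wrist_torque": the same for the moment, N m; "gripper_width": finger opening in m.
Only numpy, scipy, OpenCV 4.12 (cv2) and the standard library are available. Lean on these libraries where they do the work, as an engineer would, in place of code of your own. Each camera call takes 0.05 s, during which the arm holds its last target.

### The job

Set up the optical axis: take the white aperture plate's post by its orange grip and draw it straight up, partway out of its holder, until the hole in the plate is level with the centre of the lens on the neighbouring stand, and turn it so that the plate is parallel to the lens. Do not draw the post right out, keep it upright and centred so that it does not wedge or press hard against the bore, and leave the holder standing flat where it is and everything else untouched. Finish while still holding the post there, motionless, so that a partner can tighten the thumb screw: do not let go.

Things in the scene. Friction and masses are not known exactly. Their poses are not given: they have to be found in the camera images.
- aperture_post: Loose post, about 0.2 kg, free to slide and turn in the holder's bore. Origin: centre of the rod's foot, z up. Steel rod 15 mm dia. to z = 67 mm; collar 26 mm dia. to 73; white plate 44 mm wide (x), 8 thick (y), z = 72 to 118, a 10 mm hole through it along y; orange grip block 22 (x) by 16 (y), z = 118 to 148 (top). At first the foot rests on the bore's floor, turned up to 0.9 rad off the lens.
- post_grip (a point): centre of the orange grip block, 133 mm above the post's foot, on the rod's axis; axes as the post
- aperture_hole (a point): centre of the hole in the white plate, 95 mm above the post's foot, on the rod's axis; axes as the post, y along the hole (square to the plate)
- post_holder: Loose holder, 1.4 kg: grey base 80 by 80 by 16 mm, dark upright tube on it 33 mm in diameter (39 at the rim), slack brass thumb screw at its -x side reaching 36 mm from the axis. Origin: centre of the base's underside. Bore 17 mm in diameter (1 mm of play all round the rod), floor at z = 20 mm, mouth at z = 84 mm.
- bore_mouth (a point): centre of the mouth of the holder's bore, 84 mm above the table
- lens_stand: Fixed neighbouring stand of the same build, with a round glass lens in a black ring 54 mm in diameter, 12 mm thick. Origin: centre of the base's underside; its y axis is the lens's optical axis direction; the holder stands 140 to 180 mm away along +y.
- lens_center (a point): centre of the lens, 137 to 155 mm above the table (the hole in the plate starts at 115 mm); axes as the stand, y the optical axis (square to the lens)
- dish: shallow clear glass dish, 101 mm across, 16 mm high, with a small brown stone in it, to the right; leave alone
- green_torch: black torch with a green ring, 104 mm long, 32 mm thick, lying to the left; leave alone
- orange_tape: roll of orange tape, 52 mm across, 28 mm high, to the right; leave alone
- red_glasses: red safety glasses, 126 mm wide, 44 mm high, to the right; leave alone
- jasper_stone: small brown stone, 26 by 30 by 18 mm, lying in the dish; leave alone
Mind the look-alikes: they are no part of the job. Leave any pink look-alike of the aperture_post alone. What is shaped like the post_holder but brown is not meant.

How it is judged (in metres and radians):
At the end, for the whole second after the job is handed in: Fingers hold the still post, hole within 6 mm of the lens height, plate within 0.14 rad of parallel, post within 0.07 rad of upright, foot in the bore, under 10 N on the holder, which stands flat (0.03 rad, 3 mm) within 20 mm of its place (z of aperture_hole in the frame of lens_center between -0.006 and 0.006 m and angle between the y axis of aperture_post and the y axis of lens_stand, either way round below 0.14 rad and angle between aperture_post's own z axis and vertical below 0.07 rad and horizontal distance between aperture_post and bore_mouth below 0.006 m and z of aperture_post in the frame of post_holder below 0.072 m and contact force between the fingers and aperture_post above 2 N and contact force between aperture_post and post_holder below 10 N and linear speed of aperture_post below 0.01 m/s and angle between post_holder's own z axis and vertical below 0.03 rad and height (world z) of post_holder below 0.003 m and distance of post_holder from where it was at the start of the episode below 0.02 m); the arm keeps its last pose, push and grip.
It fails at once if the post is drawn out of the bore (less than 10 mm of rod left in it) (z of aperture_post in the frame of post_holder above 0.074 m).
It fails at once if the jammed or tilted post lifts or tips the holder (height (world z) of post_holder above 0.008 m or angle between post_holder's own z axis and vertical above 0.12 rad).
It fails at once if the lens or its stand is pushed out of place (distance of lens_center from where it was at the start of the episode above 0.005 m).
It fails at once if a bystander is disturbed (distance of any of dish, green_torch, orange_tape, red_glasses, jasper_stone from where it was at the start of the episode above 0.02 m).
It also fails if it takes over 35 s, if anything falls off the work surface, if the arm or the gripper's body presses on something with over 40 N, if the wrist force passes 120 N, or if a joint passes its speed limit or range.

## Working session

There is one attempt and no reset: what is moved stays moved. The work goes in short steps, Python scripts to look and compute and a tool call to move; the robot and the scene stay as the last step left them, time stands still between calls to the robot, and variables do not carry over. Pictures are saved under pics/ and viewed, and the job is handed in when it is done.

Besides the shell and the picture viewer there is one more tool, called after ">>>" in YAML: its name, and indented under it one key for each argument. jog_arm: Moves the arm, as the interface text tells. Its arguments: {"type":"object","properties":{"moves":{"type":"array","items":{"type":"array","items":{"type":"number"}}},"jaw":{"type":"number"},"force":{"type":"number"}},"required":["moves"]}

```bash
mkdir -p pics; ls; python3 - <<'E'
from rig import *
import cv2,numpy as np
print(get_state(), tcp_to_grasp)
for n in("scene","top"):
    c=capture(n); cv2.imwrite(f"pics/{n}0.png",c["pixels"]); np.savez(f"{n}0.npz",**c)
    print(n,c["K"],c["R"],c["t"])
E
```

```text
pics
{'t': 0.0, 'joint_pos': array([ 6.61649628e+01,  1.87317275e+01, -1.10938639e+01,  6.02742548e+01,
        9.43684073e-04,  8.23128550e+01]), 'qd': array([ 0.01691604,  0.0064774 ,  0.03468178, -0.01566431, -0.02423929,
        0.01454125]), 'tau': array([-1.67240403e-03, -4.43393612e+01,  2.62445980e+01,  1.53258874e-02,
       -1.22460710e-05,  1.10141528e-05]), 'tcp_pos': array([0.15268792, 0.52776067, 0.23049382]), 'eef_rot': array([-1.79901177e+02, -1.42910116e-02,  1.63852095e+02]), 'force': array([-0.99832978,  0.79622346,  0.51081304]), 'wrist_torque': array([0.01707951, 0.00359947, 0.01404906]), 'gripper_width': 0.08551352130954375} 0.0187
scene [[438.32829914   0.         278.84493303]
 [  0.         438.32829914 213.87817996]
 [  0.           0.           1.        ]] [[-0.87623593 -0.4816788  -0.01400471]
 [-0.17934817  0.35295656 -0.91828966]
 [ 0.44726372 -0.80212667 -0.39566143]] [0.41637714 0.17626516 1.2679633 ]
top [[514.91523511   0.         276.97046667]
 [  0.         514.91523511 201.37347884]
 [  0.           0.           1.        ]] [[-0.42994631 -0.90278804  0.01095088]
 [-0.82336618  0.38708815 -0.4150071 ]
 [ 0.3704245  -0.18744735 -0.90975226]] [0.21723303 0.39650866 2.02010987]
```

View pics/scene0.png

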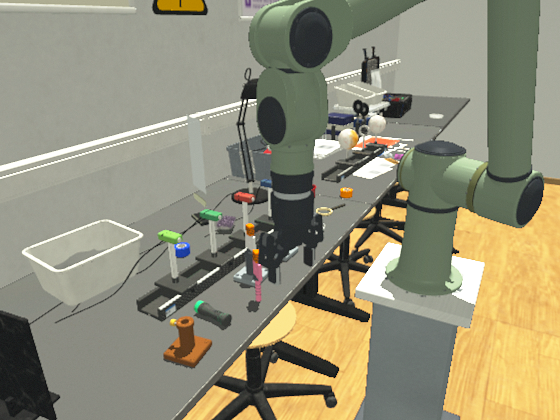

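View pics/top0.png

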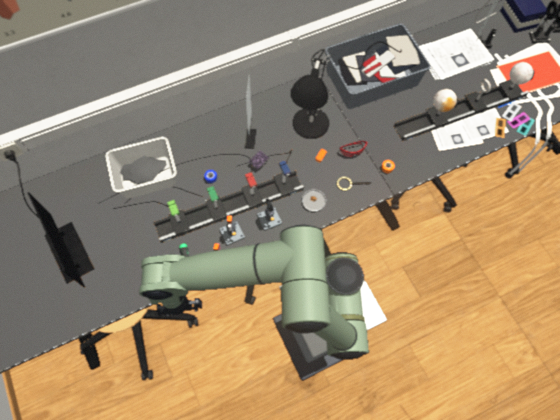

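The scene view shows the arm hiding the holders, with the pink look-alike near (258,280). The top view shows two stands near (231,230) and (269,217). I'll enlarge that area and take the wrist view.

```bash
python3 - <<'E'
from rig import *
import cv2,numpy as np
p=np.load("top0.npz")["pixels"][180:270,170:300]; cv2.imwrite("pics/topc.png",cv2.resize(p,None,fx=6,fy=6,interpolation=cv2.INTER_CUBIC))
p=np.load("scene0.npz")["pixels"][200:310,210:340]; cv2.imwrite("pics/scenec.png",cv2.resize(p,None,fx=5,fy=5,interpolation=cv2.INTER_CUBIC))
s=get_state();c=capture("wrist"); cv2.imwrite("pics/w0.png",c["pixels"]);print(c["K"],c["T_tool_cam"])
E
```

```text
[[289.23028308   0.         279.57588248]
 [  0.         289.23028308 208.09402839]
 [  0.           0.           1.        ]] [[ 2.54170359e-04 -9.60893523e-01 -2.76917990e-01  6.88446289e-02]
 [ 9.99999817e-01  9.23103016e-05  5.97541321e-04 -5.57689158e-06]
 [-5.48611201e-04 -2.76918091e-01  9.60893371e-01 -1.42781944e-01]
 [ 0.00000000e+00  0.00000000e+00  0.00000000e+00  1.00000000e+00]]
```

View pics/topc.png

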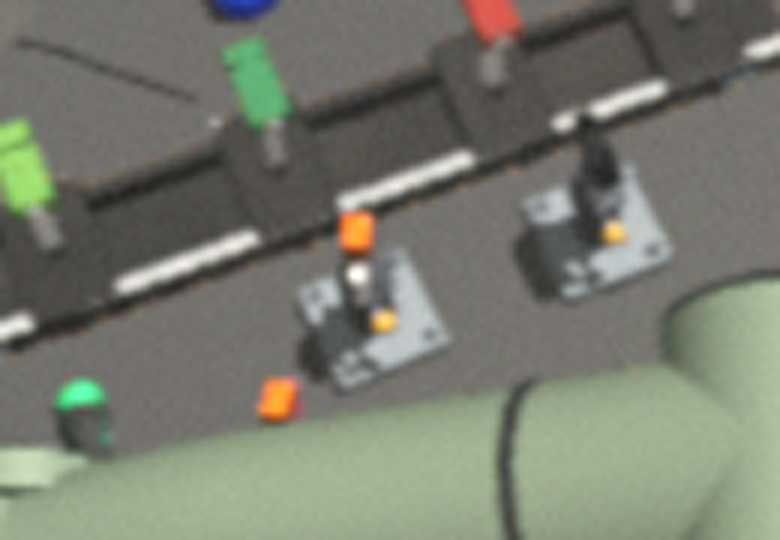

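View pics/scenec.png

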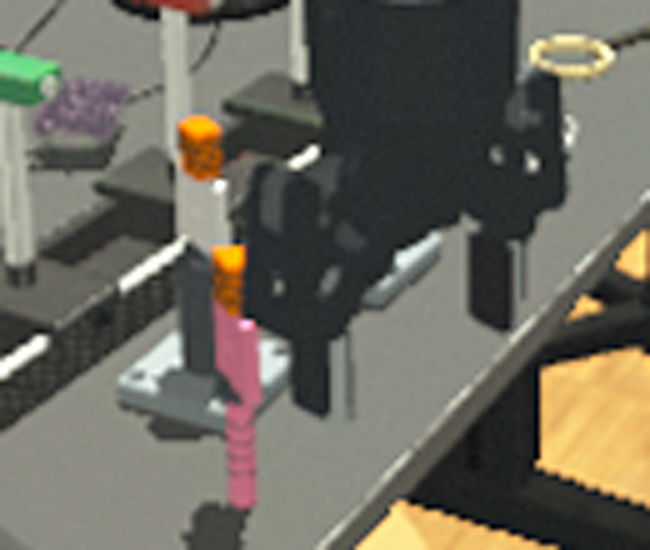

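View pics/w0.png

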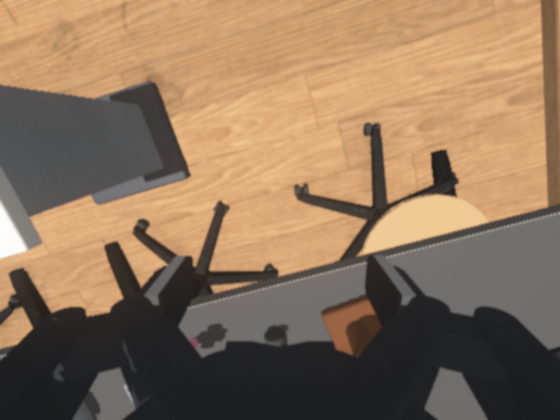

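The top crop shows the white post's orange grip at about (229.5,218.3), the pink post's at (216.5,246.5) and the lens ring at about (270,207.5). The real holder's base is centred near (232.5,233).

```bash
cat > h.py <<'E'
import numpy as np, cv2
from rig import *
from scipy.spatial.transform import Rotation as Ro
def ray(c,uv):
    d=np.linalg.inv(c["K"])@np.array([uv[0],uv[1],1.])
    return -c["R"].T@c["t"], c["R"].T@d
def onz(c,uv,z):
    o,d=ray(c,uv); return o+d*(z-o[2])/d[2]
def wcam(s,c):
    R=Ro.from_euler("xyz",s["eef_rot"],degrees=True).as_matrix()
    T=np.eye(4);T[:3,:3]=R;T[:3,3]=s["tcp_pos"]
    W=T@c["T_tool_cam"]
    c=dict(c);c["R"]=W[:3,:3].T;c["t"]=-c["R"]@W[:3,3];return c
def proj(c,X):
    x=c["K"]@(c["R"]@np.asarray(X)+c["t"]);return x[:2]/x[2]
def wshot(name):
    s=get_state();c=capture("wrist");cv2.imwrite(f"pics/{name}.png",c["pixels"]);c=wcam(s,c);np.savez(f"{name}.npz",**c);return s,c
E
python3 - <<'E'
from h import *
c=dict(np.load("top0.npz"))
f=lambda x,y:(170+(x-2.5)/6,180+(y-2.5)/6)
for n,p,z in[("grip",(357,230),.168),("pinkgrip",(279,398),.14),("lens",(600,165),.146),
 ("hbase R",(452,338),.016),("hbase top",(400,247),.016),("hbase left",(298,297),.016),("hbase bot",(342,390),.016),
 ("lbase R",(673,250),.016),("lbase bot",(572,302),.016),("lbase left",(525,205),.016),("lscrew",(615,232),.07),("hscrew",(384,321),.07),("torch",(82,395),.02)]:
  print(n,onz(c,f(*p),z).round(4))
E
```

```text
grip [0.4327 0.2408 0.168 ]
pinkgrip [0.3591 0.3286 0.14  ]
lens [0.4165 0.0762 0.146 ]
hbase R [0.3946 0.1987 0.016 ]
hbase top [0.4715 0.2039 0.016 ]
hbase left [0.4673 0.2822 0.016 ]
hbase bot [0.392  0.2815 0.016 ]
lbase R [0.3888 0.0336 0.016 ]
lbase bot [0.3836 0.1133 0.016 ]
lbase left [0.4634 0.1124 0.016 ]
lscrew [0.3979 0.074  0.07  ]
hscrew [0.4053 0.2408 0.07  ]
torch [0.4622 0.4422 0.02  ]
```

>>> jog_arm:
  moves:
    - [-30, -20, -10, 0, 0, 0]
    - [-40, -25, -10, 0, 0, 0]
    - [-40, -25, -10, 0, 0, 0]
    - [-40, -25, -10, 0, 0, 0]
    - [-40, -25, -5, 0, 0, 0]
    - [-40, -25, -5, 0, 0, 0]
    - [-40, -25, 0, 0, 0, 0]
    - [-40, -25, 0, 0, 0, 0]

```text
t: 0.95
tcp_pos: [0.3975, 0.2532, 0.2815]
eef_rot: [180.0, 0.0, 163.9]
force: [1.4, 0.2, 0.1]
gripper_width: 0.0855
```

>>> jog_arm:
  moves:
    - [-25, -15, 0, 0, 0, 0]
    - [-15, -8, 0, 0, 0, 0]
    - [0, 0, 0, 0, 0, 0]
    - [0, 0, 0, 0, 0, 0]
    - [0, 0, 0, 0, 0, 0]
    - [0, 0, 0, 0, 0, 0]
    - [0, 0, 0, 0, 0, 0]
    - [0, 0, 0, 0, 0, 0]

```text
t: 1.75
tcp_pos: [0.4282, 0.2221, 0.2814]
eef_rot: [180.0, 0.0, 163.9]
force: [-0.8, 0.2, -0.5]
gripper_width: 0.0856
```

```bash
python3 - <<'E'
from h import *
s,c=wshot("w1");print(s["tcp_pos"],s["eef_rot"])
for X in[(.4327,.2408,.168),(.4165,.0762,.146)]:print(proj(c,X))
E
```

```text
[0.42816674 0.2220722  0.28135066] [1.79995760e+02 3.93040919e-03 1.63915811e+02]
[300.4158695  202.00116096]
[138.47898823 224.97185341]
```

View pics/w1.png

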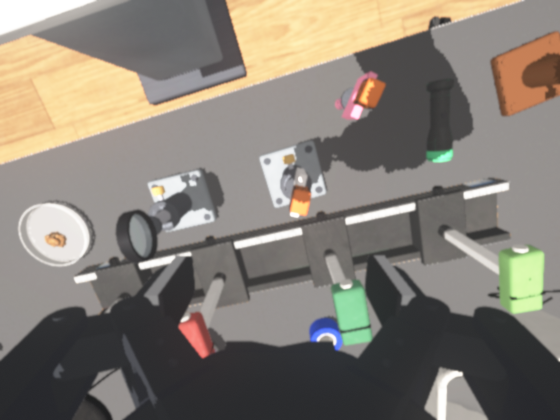

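The wrist view shows the white post's grip at (300,202), matching the top-view prediction, with the holder base around (293,174). The lens ring is at (136,235), the pink look-alike at (370,93), and the rail of mounts lies beyond. Next I'll measure more finely.

```bash
python3 - <<'E'
from h import *
c=dict(np.load("w1.npz"));p=c["pixels"]
cv2.imwrite("pics/w1a.png",cv2.resize(p[130:240,240:350],None,fx=5,fy=5,interpolation=cv2.INTER_CUBIC))
cv2.imwrite("pics/w1b.png",cv2.resize(p[150:280,90:230],None,fx=5,fy=5,interpolation=cv2.INTER_CUBIC))
Z=c["z_map"];print((Z>0).mean())
vv,uu=np.mgrid[0:420,0:560]
P=np.stack([(uu-c["K"][0,2])/c["K"][0,0]*Z,(vv-c["K"][1,2])/c["K"][1,1]*Z,Z],-1)
W=(P-c["t"])@c["R"];np.save("w1W.npy",W)
hsv=cv2.cvtColor(p,cv2.COLOR_BGR2HSV)
m=(hsv[...,0]>5)&(hsv[...,0]<18)&(hsv[...,1]>180)&(hsv[...,2]>120);m[:,:270]=0;m[:170]=0;m[:,330:]=0;m[225:]=0
q=W[m&(Z>0)];print(m.sum(),np.percentile(q,[2,50,98],axis=0))
for n,u,v in[("green",350,310),("red",196,340),("railbase",330,240),("green2",520,280),("blue",325,330),("lensstand base",200,190),("table",250,110)]:print(n,W[v,u])
E
```

```text
0.9960969387755102Traceback (most recent call last):
  File "<stdin>", line 11, in <module>
    return _quantile_unchecked(
        a, q, axis, out, overwrite_input, method, keepdims, weights)
    return _ureduce(a,
                    func=_quantile_ureduce_func,
    ...<5 lines>...
                    overwrite_input=overwrite_input,
                    method=method)
    r = func(a, **kwargs)
    result = _quantile(arr,
                       quantiles=q,
    ...<2 lines>...
                       out=out,
                       weights=wgt)
    slices_having_nans = np.isnan(arr[-1, ...])
                                  ~~~^^^^^^^^^
IndexError: index -1 is out of bounds for axis 0 with size 0
```

View pics/w1a.png

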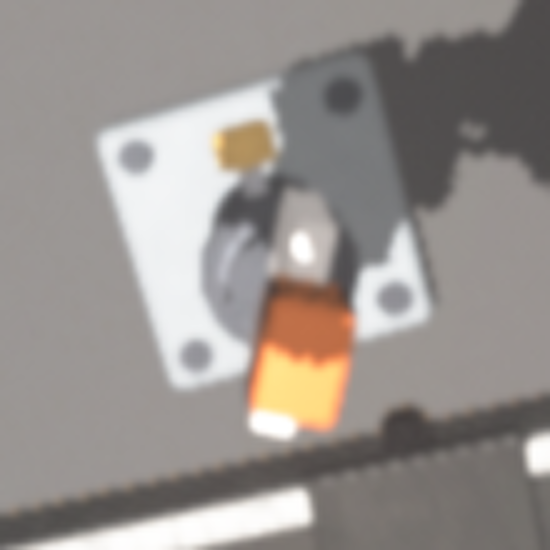

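View pics/w1b.png

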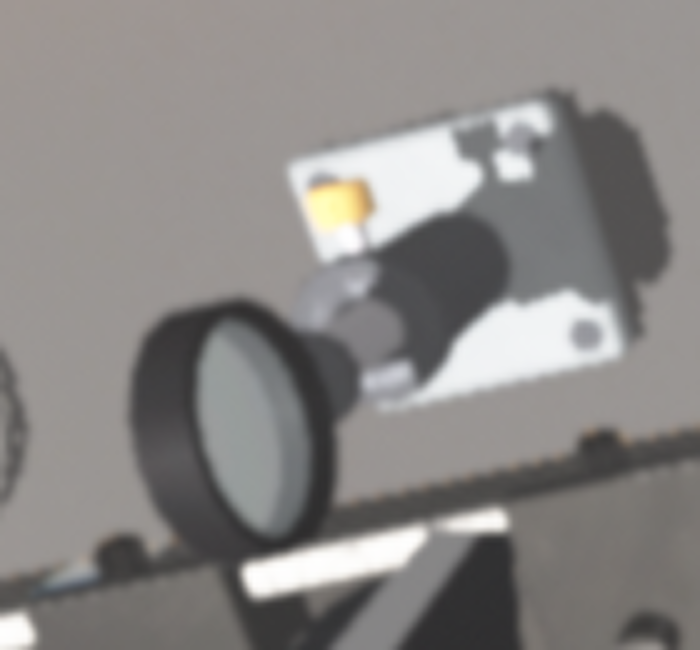

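```bash
python3 - <<'E'
from h import *
c=dict(np.load("w1.npz"));p=c["pixels"];W=np.load("w1W.npy");Z=c["z_map"]
hsv=cv2.cvtColor(p,cv2.COLOR_BGR2HSV)
print(hsv[205,300],hsv[195,302])
b=(p[...,2].astype(int)-p[...,0]>60)&(hsv[...,0]<22);b[:182]=0;b[222:]=0;b[:,:280]=0;b[:,320:]=0
q=W[b];print(b.sum(),np.percentile(q,[2,50,98],axis=0))
# tall points within 60mm of holder
near=(np.hypot(W[...,0]-.432,W[...,1]-.241)<.05)&(Z>0)
for lo,hi in[(.155,.18),(.138,.155),(.125,.137),(.115,.125),(.1,.115),(.094,.1)]:
    m=near&(W[...,2]>lo)&(W[...,2]<hi)
    if m.sum()>4:
        r=cv2.minAreaRect((W[m][:,:2]*1000).astype(np.float32)); print(lo,hi,m.sum(),r, np.median(W[m],0).round(4))
for n,u,v in[("green",350,310),("red",196,340),("railbase",330,240),("green2",520,280),("blue",325,330),("lensbase",200,190),("table",250,110),("pink grip",370,93)]:print(n,W[v,u].round(3))
# lens ring: pts z>.11 near lens
m=(np.hypot(W[...,0]-.42,W[...,1]-.075)<.06)&(W[...,2]>.1)
m[:, 180:]=0
q=W[m];print(m.sum(),q.min(0),q.max(0),np.median(q,0))
E
```

```text
[ 22 120 255] [ 10 159 191]
363 [[0.42151014 0.23040792 0.0006112 ]
 [0.42984559 0.24244055 0.16776502]
 [0.49415543 0.25061037 0.16970074]]
0.155 0.18 464 ((433.9212951660156, 240.44497680664062), (16.418933868408203, 22.65751838684082), 62.33753967285156) [0.4322 0.2405 0.168 ]
0.138 0.155 149 ((433.1716003417969, 239.2023468017578), (16.13546371459961, 43.370670318603516), 54.75152587890625) [0.4231 0.2454 0.1395]
0.125 0.137 31 ((431.6807556152344, 237.39918518066406), (7.688788414001465, 44.47016143798828), 52.4993782043457) [0.4159 0.2461 0.1316]
0.115 0.125 23 ((417.901611328125, 245.28868103027344), (6.694456577301025, 16.392139434814453), 33.500370025634766) [0.4159 0.247  0.1198]
0.1 0.115 32 ((419.2722473144531, 244.56312561035156), (6.826251029968262, 18.747806549072266), 37.414085388183594) [0.416  0.246  0.1074]
0.094 0.1 26 ((426.41375732421875, 241.2864227294922), (23.6843204498291, 28.59368133544922), 13.052030563354492) [0.4222 0.2413 0.0949]
green [0.539 0.258 0.193]
red [0.531 0.109 0.192]
railbase [0.529 0.266 0.051]
green2 [0.552 0.413 0.191]
blue [0.69  0.224 0.029]
lensbase [0.417 0.106 0.016]
table [ 0.332  0.207 -0.   ]
pink grip [0.358 0.326 0.149]
1964 [0.39964416 0.06650642 0.10008266] [0.45331251 0.08529837 0.17772863] [0.42487897 0.07629168 0.15518549]
```

```bash
python3 - <<'E'
from h import *
c=dict(np.load("w1.npz"));p=c["pixels"];W=np.load("w1W.npy");Z=c["z_map"]
def line(q,n):
    q=q[:,:2];k=np.ones(len(q),bool)
    for _ in range(5):
        m=q[k].mean(0);u,s,v=np.linalg.svd(q[k]-m);d=(q-m)@v[1];k=np.abs(d)<.0025
    print(n,k.sum(),len(q),"dir",np.degrees(np.arctan2(v[0,1],v[0,0]))%180,"rms",d[k].std()*1e3, m)
near=(np.hypot(W[...,0]-.432,W[...,1]-.241)<.05)&(Z>0)
g=lambda a,b:W[near&(W[...,2]>a)&(W[...,2]<b)]
line(g(.1,.132),"plate face")
line(g(.144,.164),"grip side")
for z0 in(.136,):
    q=g(.1355,.1405);print(cv2.minAreaRect((q[:,:2]*1000).astype(np.float32)),len(q))
q=g(.1655,.172);print("top",cv2.minAreaRect((q[:,:2]*1000).astype(np.float32)),len(q)); 
mu=q[:,:2].mean(0);u,s,v=np.linalg.svd(q[:,:2]-mu);print(mu,np.degrees(np.arctan2(v[0,1],v[0,0])),s*np.sqrt(12/len(q))*1e3)
# lens +y face: 
m=(np.hypot(W[...,0]-.426,W[...,1]-.075)<.06)&(W[...,2]>.1);m[:,180:]=0
hsv=cv2.cvtColor(p,cv2.COLOR_BGR2HSV)
q=W[m]
k=q[:,1]>.075
for _ in range(8):
    a=q[k];mu=a.mean(0);u,s,v=np.linalg.svd(a-mu,full_matrices=False);d=(q-mu)@v[2];k=np.abs(d)<.0015
print("lensplane",k.sum(),v[2],mu,np.degrees(np.arctan2(v[2,1],v[2,0]))%180)
f=q[k]; print(f.min(0),f.max(0))
t=np.array([v[2,1],-v[2,0],0]);t/=np.linalg.norm(t);
P2=np.stack([f@t,f[:,2]],1).astype(np.float32);print(cv2.minEnclosingCircle(P2*1000),"t",t, "lens centre t of stand",t@[.426,.073,0])
qq=q[q[:,2]>.12];P2=np.stack([qq@t,qq[:,2]],1).astype(np.float32);print(cv2.minEnclosingCircle(P2*1000))
# base of holder and lens: base top face
for n,x,y in(("h",.431,.2416),("l",.426,.073)):
    b=(np.abs(W[...,2]-.016)<.004)&(np.hypot(W[...,0]-x,W[...,1]-y)<.065);print(n,b.sum(),cv2.minAreaRect((W[b][:,:2]*1000).astype(np.float32)))
E
```

```text
plate face 53 71 dir 146.0614478662566 rms 0.8625328886910519 [0.41804848 0.24485505]
grip side 42 116 dir 119.1386433718637 rms 1.4105358946646205 [0.42681563 0.24033449]
((434.1110534667969, 240.85629272460938), (12.190018653869629, 43.7719841003418), 68.94420623779297) 119
top ((433.84161376953125, 240.46852111816406), (16.033035278320312, 22.406299591064453), 63.32337951660156) 399
[0.43327369 0.24043828] -26.39190139192458 [21.71758009 15.79406343]
lensplane 911 [0.00878535 0.99774726 0.06650732] [0.4260152  0.07677064 0.14941406] 89.4955132530735
[0.39977786 0.07345251 0.10008266] [0.45331251 0.08072903 0.17720641]
((426.7405090332031, 138.60748291015625), 38.638492584228516) t [ 0.99996124 -0.00880484  0.        ] lens centre t of stand 0.4253407334142933
((424.96392822265625, 148.7111053466797), 29.38020133972168)
h 2004 ((434.07861328125, 240.42332458496094), (79.77357482910156, 79.95418548583984), 0.2807120382785797)
l 1819 ((426.8300476074219, 73.59815979003906), (79.47976684570312, 79.83626556396484), 87.84800720214844)
```

```bash
python3 - <<'E'
from h import *
from scipy.optimize import least_squares
c=dict(np.load("w1.npz"));W=np.load("w1W.npy")
m=(np.hypot(W[...,0]-.426,W[...,1]-.075)<.06)&(W[...,2]>.1);m[:,180:]=0
q=W[m];B=[]
for x in np.arange(.400,.453,.003):
    k=np.abs(q[:,0]-x-.0015)<.0015
    if k.sum()>2:B.append((x+.0015,np.sort(q[k,2])[-2]))
B=np.array(B)*1e3;print(B.round(1).tolist())
B=B[B[:,1]>150]
r=least_squares(lambda p:np.hypot(B[:,0]-p[0],B[:,1]-p[1])-27,[426,150],loss="soft_l1");print(r.x,r.fun.round(1))
# ring pixels bounds: ring lower extents
k=np.abs(q[:,0]-.4268)<.02;print(np.percentile(q[k],[1,99],axis=0))
# holder's rim centre
b=(np.abs(W[...,2]-.084)<.003)&(np.hypot(W[...,0]-.434,W[...,1]-.24)<.03);print(b.sum(),cv2.minEnclosingCircle((W[b][:,:2]*1e3).astype(np.float32)))
s=get_state();print(s["tcp_pos"],s["eef_rot"])
E
```

```text
[[401.5, 161.7], [404.5, 166.9], [407.5, 170.1], [410.5, 172.2], [413.5, 173.9], [416.5, 175.2], [419.5, 176.6], [422.5, 177.4], [425.5, 177.5], [428.5, 177.4], [431.5, 177.2], [434.5, 176.2], [437.5, 174.9], [440.5, 173.5], [443.5, 171.4], [446.5, 169.7], [449.5, 165.2], [452.5, 159.6]]
[426.56357504 150.5639236 ] [ 0.4  0.5  0.3 -0.1 -0.2 -0.3 -0.1  0.1 -0.1 -0.1  0.1 -0.2 -0.3 -0.2
 -0.1  0.7  0.2  0.5]
[[0.40732401 0.06767877 0.10324006]
 [0.44620477 0.08402256 0.17694554]]
261 ((433.8304748535156, 240.3818359375), 19.165082931518555)
[0.42823401 0.22197586 0.2813379 ] [1.79995524e+02 1.67255230e-03 1.63904940e+02]
```

>>> jog_arm:
  moves:
    - [0, 10, 0, 0, 0, 0]
    - [0, 9, 0, 0, 0, 0]
    - [0, 0, 10, 0, 0, 5.2]
    - [0, 0, 20, 0, 0, 5.2]
    - [0, 0, 20, 0, 0, 0]
    - [0, 0, 15, 0, 0, 0]
    - [0, 0, 5, 0, 0, 0]
    - [0, 0, 0, 0, 0, 0]
  jaw: 0.4

```text
t: 2.6
tcp_pos: [0.4335, 0.2402, 0.2107]
eef_rot: [-179.9, -0.1, 153.5]
force: [-0.2, 0.1, -0.3]
gripper_width: 0.0514
```

```bash
python3 - <<'E'
from h import *
s,c=wshot("w2");print(s["tcp_pos"],s["eef_rot"],s["gripper_width"])
Z=c["z_map"];vv,uu=np.mgrid[0:420,0:560];K=c["K"]
P=np.stack([(uu-K[0,2])/K[0,0]*Z,(vv-K[1,2])/K[1,1]*Z,Z],-1);W=(P-c["t"])@c["R"]
m=(np.hypot(W[...,0]-.434,W[...,1]-.24)<.025)&(np.abs(W[...,2]-.168)<.003)
print(m.sum(),cv2.minAreaRect((W[m][:,:2]*1000).astype(np.float32)),W[m].mean(0))
m=(np.hypot(W[...,0]-.434,W[...,1]-.24)<.027)&(np.abs(W[...,2]-.137)<.0025)
print(m.sum(),cv2.minAreaRect((W[m][:,:2]*1000).astype(np.float32)))
E
```

```text
[0.4335104  0.24017253 0.21071332] [-1.79944968e+02 -5.89090398e-02  1.53480153e+02] 0.05140523126221886
707 ((433.6016845703125, 240.57357788085938), (16.019859313964844, 22.02910614013672), 62.51722717285156) [0.43311654 0.2408707  0.16801507]
170 ((419.4862365722656, 247.89007568359375), (7.7372822761535645, 12.233899116516113), 63.419063568115234)
```

View pics/w2.png

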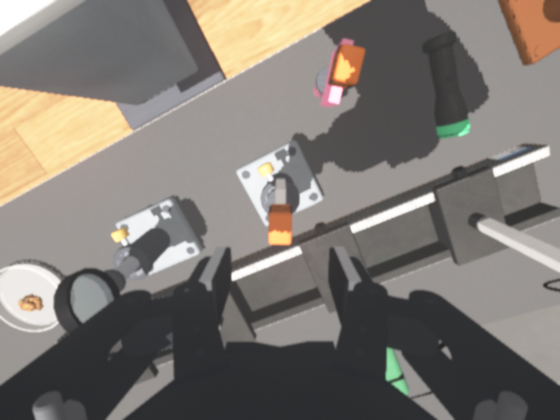

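The grip at (280,225) is centred between the fingers at (215,270) and (340,270). The measured centre is (0.4336, 0.2406) and the yaw agrees within 1°, so I'll descend.

>>> jog_arm:
  moves:
    - [0, 0, 10, 0, 0, 0.7]
    - [0, 0, 15, 0, 0, 0]
    - [0, 0, 15, 0, 0, 0]
    - [0, 0, 15, 0, 0, 0]
    - [0, 0, 12, 0, 0, 0]
    - [0, 0, 8, 0, 0, 0]
    - [0, 0, 0, 0, 0, 0]
    - [0, 0, 0, 0, 0, 0]

```text
t: 3.45
tcp_pos: [0.434, 0.2399, 0.1365]
eef_rot: [180.0, 0.0, 152.7]
force: [0.3, -0.1, -0.4]
gripper_width: 0.051
```

>>> jog_arm:
  moves:
    - [0, 0, 0, 0, 0, 0]
    - [0, 0, 0, 0, 0, 0]
    - [0, 0, 0, 0, 0, 0]
    - [0, 0, 0, 0, 0, 0]
    - [0, 0, 0, 0, 0, 0]
    - [0, 0, 0, 0, 0, 0]
    - [0, 0, 0, 0, 0, 0]
    - [0, 0, 0, 0, 0, 0]
  jaw: 1
  force: 30

```text
t: 4.25
tcp_pos: [0.4342, 0.2399, 0.1369]
eef_rot: [180.0, 0.1, 152.8]
force: [-0.5, 0.0, 6.4]
gripper_width: 0.0153
```

```bash
python3 - <<'E'
from h import *
s,c=wshot("w3");print({k:np.round(s[k],3) for k in("tcp_pos","eef_rot","gripper_width","force","wrist_torque","t")})
E
```

```text
{'tcp_pos': array([0.434, 0.24 , 0.137]), 'eef_rot': array([1.79958e+02, 5.10000e-02, 1.52753e+02]), 'gripper_width': np.float64(0.015), 'force': array([-0.469,  0.013,  6.352]), 'wrist_torque': array([-0.163,  0.215, -0.024]), 't': np.float64(4.25)}
```

View pics/w3.png

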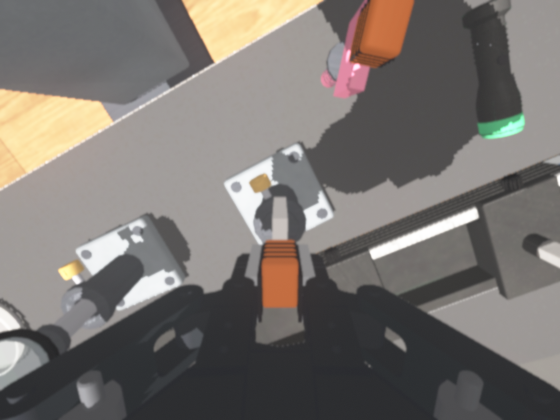

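The grip at (280,275) is held squarely; the opening is 15.3 mm, against a 16 mm block. The 6 N is the pads pressing the post down onto the bore floor as they closed. I'll lift a little first.

>>> jog_arm:
  moves:
    - [0, 0, -1, 0, 0, 0]
    - [0, 0, -2, 0, 0, 0]
    - [0, 0, -2, 0, 0, 0]
    - [0, 0, -2, 0, 0, 0]
    - [0, 0, -2, 0, 0, 0]
    - [0, 0, -1, 0, 0, 0]
    - [0, 0, 0, 0, 0, 0]
    - [0, 0, 0, 0, 0, 0]

```text
t: 5.1
tcp_pos: [0.4338, 0.2399, 0.1464]
eef_rot: [180.0, 0.0, 152.8]
force: [1.6, 0.9, -2.8]
gripper_width: 0.0155
```

```bash
cat > chk.py <<'E'
import sys
from h import *
s,c=wshot(sys.argv[1]);print({k:np.round(s[k],3).tolist() for k in("tcp_pos","eef_rot","gripper_width","force","wrist_torque","t")})
Z=c["z_map"];vv,uu=np.mgrid[0:420,0:560];K=c["K"]
P=np.stack([(uu-K[0,2])/K[0,0]*Z,(vv-K[1,2])/K[1,1]*Z,Z],-1);W=(P-c["t"])@c["R"];np.save("W.npy",W)
p=c["pixels"];hs=cv2.cvtColor(p,cv2.COLOR_BGR2HSV)
o=(p[...,2].astype(int)-p[...,0]>60)&(hs[...,0]<22)&(np.hypot(W[...,0]-.434,W[...,1]-.24)<.03)&(W[...,2]>.12)
q=W[o];print("grip z top",np.percentile(q[:,2],[50,90,98]).round(4),o.sum())
t=q[q[:,2]>np.percentile(q[:,2],90)-.004];print("top rect",cv2.minAreaRect((t[:,:2]*1e3).astype(np.float32)))
b=(np.abs(W[...,2]-.016)<.004)&(np.hypot(W[...,0]-.434,W[...,1]-.24)<.06);print("hbase",b.sum(),W[b][:,2].mean().round(4),cv2.minAreaRect((W[b][:,:2]*1000).astype(np.float32)))
E
python3 chk.py w4
```

```text
{'tcp_pos': [0.434, 0.24, 0.146], 'eef_rot': [179.999, 0.003, 152.755], 'gripper_width': 0.016, 'force': [1.644, 0.886, -2.775], 'wrist_torque': [-0.022, -0.232, 0.003], 't': 5.1}
grip z top [0.1771 0.1782 0.1786] 2288
top rect ((432.93060302734375, 240.71075439453125), (15.78652572631836, 22.108631134033203), 61.712005615234375)
hbase 3836 0.0161 ((433.7252502441406, 240.44345092773438), (79.98442077636719, 79.88307189941406), 0.03954950347542763)
```

>>> jog_arm:
  moves:
    - [0, 0, -1, 0, 0, -1.5]
    - [0, 0, -2, 0, 0, -2.5]
    - [0, 0, -2, 0, 0, -3]
    - [0, 0, -2, 0, 0, -3]
    - [0, 0, -2, 0, 0, -3]
    - [0, 0, -2, 0, 0, -2.5]
    - [0, 0, -1, 0, 0, -1.5]
    - [0, 0, 0, 0, 0, 0]

```text
t: 5.95
tcp_pos: [0.4339, 0.2401, 0.1585]
eef_rot: [180.0, 0.0, 169.8]
force: [1.1, 1.2, -2.3]
gripper_width: 0.0156
```

```bash
python3 chk.py w5
```

```text
{'tcp_pos': [0.434, 0.24, 0.158], 'eef_rot': [179.959, 0.011, 169.783], 'gripper_width': 0.016, 'force': [1.126, 1.247, -2.276], 'wrist_torque': [0.333, -0.246, -0.005], 't': 5.95}
grip z top [0.1893 0.1903 0.1907] 2280
top rect ((432.67041015625, 240.32008361816406), (15.732598304748535, 22.306045532226562), 78.85388946533203)
hbase 3678 0.0161 ((433.8944091796875, 240.42636108398438), (79.95022583007812, 79.93388366699219), 0.22647979855537415)
```

>>> jog_arm:
  moves:
    - [-0.4, 0.4, -1, 0, 0, -1]
    - [0, 0, -2, 0, 0, -1.5]
    - [0, 0, -2, 0, 0, -2]
    - [0, 0, -2, 0, 0, -2]
    - [0, 0, -2, 0, 0, -1.5]
    - [0, 0, -2, 0, 0, -0.5]
    - [0, 0, -1.5, 0, 0, 0]
    - [0, 0, -0.8, 0, 0, 0]

```text
t: 6.8
tcp_pos: [0.4342, 0.2402, 0.1717]
eef_rot: [180.0, -0.0, 178.3]
force: [-0.0, 2.5, -3.8]
gripper_width: 0.0156
```

>>> jog_arm:
  moves:
    - [0, 0, 0, 0, 0, 0]
    - [0, 0, 0, 0, 0, 0]
    - [0, 0, 0, 0, 0, 0]
    - [0, 0, 0, 0, 0, 0]
    - [0, 0, 0, 0, 0, 0]
    - [0, 0, 0, 0, 0, 0]
    - [0, 0, 0, 0, 0, 0]
    - [0, 0, 0, 0, 0, 0]

```text
t: 7.6
tcp_pos: [0.4343, 0.2402, 0.1716]
eef_rot: [180.0, 0.0, 178.3]
force: [1.0, 0.7, -1.1]
gripper_width: 0.0154
```

```bash
python3 chk.py w6; python3 - <<'E'
from h import *
W=np.load("W.npy");c=np.load("w6.npz")
m=(np.hypot(W[...,0]-.4268,W[...,1]-.0736)<.04)&(W[...,2]>.1)
print("lens pts",m.sum(),W[m].max(0) if m.any() else 0)
l=(np.abs(W[...,2]-.016)<.004)&(np.hypot(W[...,0]-.4268,W[...,1]-.0736)<.065);print(cv2.minAreaRect((W[l][:,:2]*1e3).astype(np.float32)))
c=capture("scene");cv2.imwrite("pics/s6.png",cv2.resize(c["pixels"][200:310,210:340],None,fx=5,fy=5,interpolation=cv2.INTER_CUBIC))
E
```

```text
{'tcp_pos': [0.434, 0.24, 0.172], 'eef_rot': [179.991, 0.002, 178.254], 'gripper_width': 0.015, 'force': [0.963, 0.728, -1.097], 'wrist_torque': [0.607, -0.066, 0.01], 't': 7.6}
grip z top [0.2024 0.2035 0.2039] 2266
top rect ((433.12091064453125, 240.0341796875), (15.67987060546875, 22.173629760742188), 87.51402282714844)
hbase 3442 0.0162 ((433.75128173828125, 240.3112030029297), (79.73236083984375, 79.47631072998047), 0.20277349650859833)
lens pts 4270 [0.45331294 0.08550745 0.16568223]
((426.6230773925781, 73.72327423095703), (80.10428619384766, 79.77425384521484), 87.37674713134766)
```

View pics/w6.png

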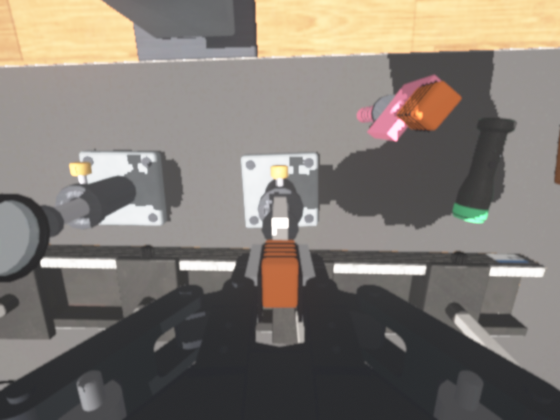

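View pics/s6.png

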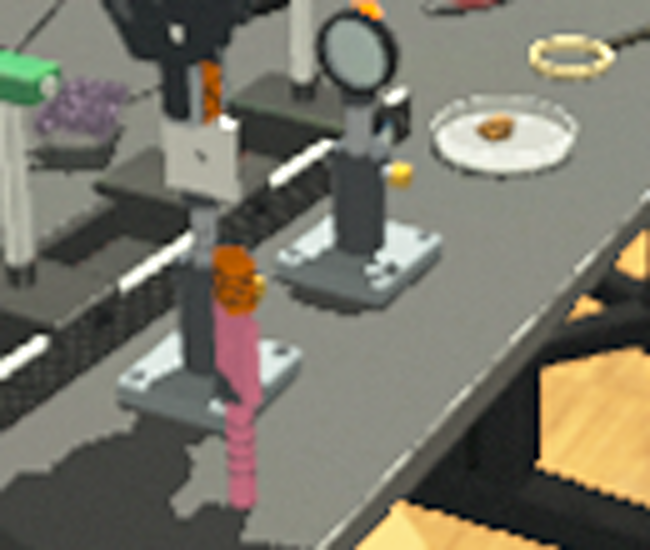

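The hole is at z ≈ 0.1505, level with the lens (0.1505), and the plate is parallel within about 1°. The scene view at (200,160) shows the plate upright and facing the lens. The torque about x has grown to 0.6 N m, though, which may mean contact with the bore, so I'll nudge the tool slightly to test it.

>>> jog_arm:
  moves:
    - [0, -0.4, 0, 0, 0, 0]
    - [0, 0, 0, 0, 0, 0]
    - [0, 0, 0, 0, 0, 0]
    - [0, 0, 0, 0, 0, 0]
    - [0, 0, 0, 0, 0, 0]
    - [0, 0, 0, 0, 0, 0]
    - [0, 0, 0, 0, 0, 0]
    - [0, 0, 0, 0, 0, 0]

```text
t: 8.5
tcp_pos: [0.4343, 0.2399, 0.1716]
eef_rot: [180.0, -0.0, 178.3]
force: [-0.5, 3.4, -1.8]
gripper_width: 0.0155
```

```bash
python3 chk.py w7;  python3 - <<'E'
from h import *
for i in range(5):
    capture("top");s=get_state();print(s["t"],s["force"].round(2),s["wrist_torque"].round(3),s["tcp_pos"].round(4))
W=np.load("W.npy")
# rod/plate visible column points: collar/plate face on robot side
m=(np.abs(W[...,1]-.24)<.03)&(np.abs(W[...,0]-.434)<.03)&(W[...,2]>.09)&(W[...,2]<.17)
q=W[m]
for z in np.arange(.09,.17,.008):
    k=np.abs(q[:,2]-z-.004)<.004
    if k.sum()>3:print(round(z+.004,3),k.sum(),np.percentile(q[k],[3,50,97],axis=0)[:,:2].round(4).tolist())
E
```

```text
{'tcp_pos': [0.434, 0.24, 0.172], 'eef_rot': [179.979, -0.0, 178.255], 'gripper_width': 0.015, 'force': [-0.53, 3.356, -1.784], 'wrist_torque': [1.199, -0.055, 0.002], 't': 8.5}
grip z top [0.2024 0.2034 0.2039] 2274
top rect ((433.4997863769531, 239.7243194580078), (15.739542007446289, 23.20398712158203), 87.56719970703125)
hbase 3414 0.0161 ((434.028076171875, 240.15130615234375), (80.01464080810547, 79.1644515991211), 0.2340705841779709)
8.6 [ 0.34  3.3  -1.25] [ 1.231 -0.1   -0.031] [0.4343 0.2399 0.1716]
8.65 [ 0.94  3.7  -1.09] [ 1.194 -0.11  -0.007] [0.4343 0.2399 0.1716]
8.7 [ 0.98  4.17 -0.71] [ 1.208 -0.105  0.   ] [0.4343 0.2399 0.1716]
8.75 [ 0.89  4.02 -1.25] [ 1.196 -0.062  0.008] [0.4343 0.2399 0.1716]
8.8 [ 0.13  4.64 -2.07] [ 1.227 -0.109 -0.01 ] [0.4343 0.2399 0.1716]
0.094 7 [[0.4293, 0.2338], [0.4296, 0.2457], [0.4304, 0.2466]]
0.126 506 [[0.4227, 0.2284], [0.4322, 0.2452], [0.441, 0.2516]]
0.134 43 [[0.4114, 0.2368], [0.4118, 0.2413], [0.4121, 0.2445]]
0.142 39 [[0.4114, 0.2369], [0.4118, 0.2406], [0.412, 0.2443]]
0.15 51 [[0.4114, 0.2368], [0.4118, 0.2406], [0.4121, 0.2441]]
0.158 55 [[0.4113, 0.2366], [0.4117, 0.2406], [0.4121, 0.244]]
0.166 67 [[0.4113, 0.2369], [0.4117, 0.2406], [0.4121, 0.2443]]
```

The torque follows the y shift, about 1.5 N m per mm, so the rod is touching the bore's −y wall at about 4 N. I'll move towards +y.

>>> jog_arm:
  moves:
    - [0, 0.6, 0, 0, 0, 0]
    - [0, 0.6, 0, 0, 0, 0]
    - [0, 0, 0, 0, 0, 0]
    - [0, 0, 0, 0, 0, 0]
    - [0, 0, 0, 0, 0, 0]
    - [0, 0, 0, 0, 0, 0]
    - [0, 0, 0, 0, 0, 0]
    - [0, 0, 0, 0, 0, 0]

```text
t: 9.6
tcp_pos: [0.4342, 0.2406, 0.1714]
eef_rot: [-180.0, -0.0, 178.2]
force: [0.9, -0.1, -3.4]
gripper_width: 0.0153
```

```bash
python3 - <<'E'
from h import *
for i in range(5):
    capture("top");s=get_state();print(s["t"],s["force"].round(2),s["wrist_torque"].round(3),s["tcp_pos"].round(4))
E
```

```text
9.65 [ 0.69  0.58 -2.91] [ 0.053 -0.092  0.017] [0.4342 0.2406 0.1714]
9.7 [ 0.99  0.09 -2.91] [ 0.027 -0.103 -0.015] [0.4341 0.2407 0.1715]
9.75 [ 0.77  1.23 -2.98] [ 0.042 -0.042  0.027] [0.4341 0.2408 0.1715]
9.8 [ 0.63  0.45 -2.61] [ 0.02  -0.085 -0.02 ] [0.4341 0.2408 0.1715]
9.85 [ 0.78 -0.15 -2.7 ] [-0.027 -0.098 -0.025] [0.4341 0.2408 0.1715]
```

>>> jog_arm:
  moves:
    - [0, 0.5, 0, 0, 0, 0]
    - [0, 0, 0, 0, 0, 0]
    - [0, 0, 0, 0, 0, 0]
    - [0, 0, 0, 0, 0, 0]
    - [0, 0, 0, 0, 0, 0]
    - [0, 0, 0, 0, 0, 0]
    - [0, 0, 0, 0, 0, 0]
    - [0, 0, 0, 0, 0, 0]

```text
t: 10.65
tcp_pos: [0.4343, 0.2414, 0.1715]
eef_rot: [-180.0, -0.0, 178.3]
force: [-0.4, -1.7, -3.1]
gripper_width: 0.0153
```

```bash
python3 - <<'E'
from h import *
for i in range(5):
    capture("top");s=get_state();print(s["t"],s["force"].round(2),s["wrist_torque"].round(3),s["tcp_pos"].round(4))
E
python3 chk.py w8
```

```text
10.7 [-0.02 -1.06 -2.7 ] [-0.34  -0.101  0.065] [0.4343 0.2414 0.1716]
10.75 [-0.01 -0.79 -3.51] [-0.336 -0.077  0.015] [0.4343 0.2414 0.1716]
10.8 [-0.53 -1.32 -2.98] [-0.362 -0.061  0.042] [0.4343 0.2414 0.1716]
10.85 [ 0.31 -1.05 -3.27] [-0.37  -0.126 -0.023] [0.4343 0.2414 0.1715]
10.9 [ 0.53 -0.81 -3.35] [-0.345 -0.054 -0.007] [0.4343 0.2414 0.1716]
{'tcp_pos': [0.434, 0.241, 0.172], 'eef_rot': [-179.988, -0.001, 178.252], 'gripper_width': 0.016, 'force': [0.531, -0.808, -3.35], 'wrist_torque': [-0.345, -0.054, -0.007], 't': 10.9}
grip z top [0.2024 0.2034 0.2038] 2262
top rect ((433.1422424316406, 241.22596740722656), (15.74816608428955, 22.086803436279297), 87.58805084228516)
hbase 3438 0.0161 ((434.1072692871094, 240.37484741210938), (80.11715698242188, 79.43916320800781), 0.2856614291667938)
```

>>> jog_arm:
  moves:
    - [0, -0.5, 0, 0, 0, 0]
    - [0, 0, 0, 0, 0, 0]
    - [0, 0, 0, 0, 0, 0]
    - [0, 0, 0, 0, 0, 0]
    - [0, 0, 0, 0, 0, 0]
    - [0, 0, 0, 0, 0, 0]
    - [0, 0, 0, 0, 0, 0]
    - [0, 0, 0, 0, 0, 0]

```text
t: 11.75
tcp_pos: [0.4343, 0.241, 0.1716]
eef_rot: [180.0, -0.0, 178.3]
force: [0.6, -0.6, -2.9]
gripper_width: 0.0157
```

```bash
python3 chk.py w9;  python3 - <<'E'
from h import *
for i in range(6):
    c=capture("scene");s=get_state();print(s["t"],s["force"].round(2),s["wrist_torque"].round(3),s["tcp_pos"].round(4))
np.savez("s9.npz",**c)
K=c["K"];Z=c["z_map"];vv,uu=np.mgrid[0:420,0:560]
P=np.stack([(uu-K[0,2])/K[0,0]*Z,(vv-K[1,2])/K[1,1]*Z,Z],-1);S=(P-c["t"])@c["R"]
for n,W in(("wrist",np.load("W.npy")),("scene",S)):
  m=(np.abs(W[...,1]-.24)<.03)&(np.abs(W[...,0]-.434)<.03)&(W[...,2]>.125)&(W[...,2]<.175)
  q=W[m]
  for z in np.arange(.126,.17,.009):
    k=np.abs(q[:,2]-z-.0045)<.0045
    if k.sum()>3:print(n,round(z+.004,3),k.sum(),np.percentile(q[k],[3,50,97],axis=0)[:,:2].round(4).tolist())
m=(np.abs(S[...,1]-.244)<.008)&(np.abs(S[...,0]-.434)<.03)&(S[...,2]>.132)&(S[...,2]<.168);q=S[m]
mu=q.mean(0);v=np.linalg.svd(q-mu)[2];print("plate plane",len(q),v[2])
m=(np.abs(S[...,1]-.08)<.02)&(np.abs(S[...,0]-.427)<.03)&(S[...,2]>.12)&(S[...,2]<.18);q=S[m];print("lens scene z",len(q),q.min(0),q.max(0))
E
```

```text
{'tcp_pos': [0.434, 0.241, 0.172], 'eef_rot': [179.995, -0.001, 178.257], 'gripper_width': 0.016, 'force': [0.554, -0.58, -2.898], 'wrist_torque': [0.008, 0.089, -0.045], 't': 11.75}
grip z top [0.2024 0.2035 0.2039] 2259
top rect ((433.2014465332031, 240.8223876953125), (15.746114730834961, 22.513805389404297), 87.5427474975586)
hbase 3424 0.0162 ((433.9304504394531, 240.1284942626953), (79.8446273803711, 78.9864501953125), 0.24978627264499664)
11.85 [ 0.57 -0.7  -2.5 ] [0.019 0.018 0.048] [0.4342 0.241  0.1716]
11.9 [ 0.12 -0.52 -2.4 ] [ 0.005  0.011 -0.008] [0.4343 0.241  0.1716]
11.95 [-0.82 -0.18 -3.23] [-0.021  0.024 -0.004] [0.4343 0.241  0.1716]
12.0 [ 0.4  -0.27 -2.84] [ 0.013 -0.009  0.032] [0.4343 0.241  0.1716]
12.05 [ 0.34 -0.31 -3.07] [-0.037 -0.011  0.006] [0.4343 0.241  0.1716]
12.1 [-0.14  0.02 -1.8 ] [-0.027 -0.041  0.009] [0.4343 0.241  0.1716]
wrist 0.13 495 [[0.4117, 0.2289], [0.432, 0.2398], [0.441, 0.2521]]
wrist 0.139 44 [[0.4114, 0.238], [0.4117, 0.2414], [0.4122, 0.2449]]
wrist 0.148 58 [[0.4114, 0.2375], [0.4117, 0.2414], [0.4121, 0.2452]]
wrist 0.157 62 [[0.4114, 0.2377], [0.4117, 0.2414], [0.412, 0.2451]]
wrist 0.166 76 [[0.4113, 0.2378], [0.4117, 0.2416], [0.4121, 0.2449]]
scene 0.13 52 [[0.412, 0.2414], [0.4308, 0.2447], [0.454, 0.254]]
scene 0.139 37 [[0.4118, 0.2383], [0.4329, 0.2432], [0.4545, 0.2463]]
scene 0.148 44 [[0.4113, 0.2396], [0.4336, 0.244], [0.4539, 0.2474]]
scene 0.157 40 [[0.4118, 0.24], [0.4284, 0.2445], [0.4544, 0.2471]]
scene 0.166 34 [[0.4107, 0.2391], [0.4263, 0.2441], [0.455, 0.247]]
plate plane 167 [ 0.01662998  0.99939516 -0.03054095]
lens scene z 240 [0.39835931 0.06548239 0.12005163] [0.45248064 0.08405972 0.17875286]
```

Torque is now about zero and the only load is the post's weight. Every check is within limits, so I'm handing in.

```bash
python3 -c "
from rig import *
print(sign_off())"
```

```text
the job is handed in; nothing more can be done
None
```

I gripped the white plate's post by its orange block, drew it up about 35 mm and turned it about 25° to face the lens. I handed in still holding it, at about 12 s of the 35 s allowed; `sign_off` gave no verdict.

**Last checks**

| Check | Measured | Limit |
|---|---|---|
| Hole height | 0.1505 m from the grip top; 0.1497 m from the arm's lift | within 6 mm of the lens centre, measured at 0.1505 m |
| Plate direction | 87.5° to 89° | within 8° of the lens axis, measured at 87.4° to 89.5° |
| Post upright | plate edges line up to under 0.3 mm over 27 mm of height | within 0.07 rad |
| Rod left in the bore | about 28 mm | at least 10 mm |
| Holder | in place and flat, within about 0.3 mm | within 20 mm and 0.03 rad |
| Tool load | about 2 to 3 N down (mostly the post's weight), torque about zero | under 10 N on the holder |

**Checks that disagreed**
- **Bore contact:** After the lift the rod pressed on the bore's −y wall. The torque reached 1.2 N m and the side force about 4 N during a test nudge. I shifted the grip about 1 mm towards +y until both vanished. The holder's own measured centre lies about 0.6 mm to the −y side of where the grip ended, which is inside the 1 mm play.
- **Scene camera tilt:** A coarse plane fit from the scene camera gave the plate a 0.03 rad tilt. The wrist camera showed none, and both are within the limit.

I did not re-measure the dish, torch, tape or glasses at the end, but the arm stayed well away from them.

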